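# Zero the balance, load the fragment, record its weight

### The job

Weigh the terracotta fragment on the bench balance: with only the empty tray on the pan, zero it by pressing the green membrane key with the fingertips until it has clearly felt your push, then set the fragment down flat in the tray without dropping it and let go, and then press the blue key in the same way to record the weight. The keys hardly move, so go by force: push firmly for a moment (about 10 N), never hard. Do not press the red key, do not press green with the fragment in the tray or blue before it is there, and leave the tray on its pan and the jars, beaker and brush where they stand.

Things in the scene. Friction and masses are not known exactly. Their poses are not given: they have to be found in the camera images.
- balance: fixed bench balance, grey and white, 310 mm (x) by 220 mm (y); origin under its centre on the table; its front (-x side, nearest the robot) carries a flat deck 50 mm high with a dark display and a row of three coloured keys along y, 115 mm in front of the origin, 65 mm apart (the colours' order varies); the steel pan, 150 x 170 mm, is centred 50 mm behind the origin (+x), its top 68 mm above the table
- key_zero: green (zero) membrane key, 32 x 38 mm, on the front deck; origin at the centre of its top face, 55 mm above the table, 5.5 mm above the deck; z up. It gives only 2.5 mm (2 N at first touch, 14 N at its stop), then is rigid. Registers when fingers push it down with over 5 N for 0.15 s (8 to 12 N for half a second is sure). Breaks above 40 N: a fast approach overshoots, so come down the last 10 mm at 10 to 15 mm/s.
- key_record: blue (record) membrane key, 32 x 38 mm, on the front deck; origin at the centre of its top face, 55 mm above the table, 5.5 mm above the deck; z up. It gives only 2.5 mm (2 N at first touch, 14 N at its stop), then is rigid. Registers when fingers push it down with over 5 N for 0.15 s (8 to 12 N for half a second is sure). Breaks above 40 N: a fast approach overshoots, so come down the last 10 mm at 10 to 15 mm/s.
- key_off: red (off) membrane key, 32 x 38 mm, on the front deck; origin at the centre of its top face, 55 mm above the table, 5.5 mm above the deck; z up. It gives only 2.5 mm (2 N at first touch, 14 N at its stop), then is rigid. Not to be pressed: it switches off at 2 N.
- tray: loose white open tray lying on the balance pan, 140 mm (x) by 160 mm (y), 18 mm high, walls and floor 4 mm thick, about 0.15 kg; origin at the centre of its underside, z up
- fragment_mid (a point): the loose fragment of terracotta moulding, red-brown, 105 mm long (x) and 33 mm high: a slab 85 x 44 mm (x, y) and 22 mm high, with flat parallel sides 44 mm apart to grasp, a rounded ridge along its top and narrower broken ends; 0.17 to 0.34 kg. This point is its centre, half-way up (16.5 mm above its underside); z up as it lies flat on the table. It stands to the left or the right of the balance.
- jar: bystander: glass jar with brass lid, 72 mm across, 100 mm high; origin under its centre (as for all bystanders but the brush). It stands on the other side of the balance from the fragment
- small_jar: bystander: small glass jar with brass lid, 50 mm across, 50 mm high
- beaker: bystander: clear plastic beaker, 100 mm across, 110 mm high
- brush: bystander: flat brush lying on the table, 200 mm long along x; origin under its middle
There are look-alikes about, which are no part of the job. Of the things shaped like the part that bears fragment_mid, the terracotta one is meant.

How it is judged (in metres and radians):
On the way, in this order (a step that is already met when the one before it is completed fails the run):
1. the green key is pushed by the fingers with over 5 N, the fragment not yet at the tray (contact force between key_zero and the fingers above 5 N and horizontal distance between fragment_mid and tray above 0.12 m), for 0.15 s.
2. the fragment lies flat inside the tray on the pan, let go and at rest (x of fragment_mid in the frame of tray between -0.05 and 0.05 m and y of fragment_mid in the frame of tray between -0.06 and 0.06 m and z of fragment_mid in the frame of tray below 0.028 m and angle between fragment_mid's own z axis and vertical below 0.15 rad and x of tray in the frame of balance between 0.025 and 0.075 m and y of tray in the frame of balance between -0.025 and 0.025 m and height (world z) of tray below 0.075 m and angle between tray's own z axis and vertical below 0.1 rad and contact force between fragment and the fingers below 0.1 N and linear speed of fragment below 0.02 m/s), for 0.2 s.
3. the blue key is pushed by the fingers with over 5 N, with the fragment in the tray (contact force between key_record and the fingers above 5 N and x of fragment_mid in the frame of tray between -0.05 and 0.05 m and y of fragment_mid in the frame of tray between -0.06 and 0.06 m and z of fragment_mid in the frame of tray below 0.028 m and angle between fragment_mid's own z axis and vertical below 0.15 rad and x of tray in the frame of balance between 0.025 and 0.075 m and y of tray in the frame of balance between -0.025 and 0.025 m and height (world z) of tray below 0.075 m and angle between tray's own z axis and vertical below 0.1 rad), for 0.15 s.
At the end, for the whole second after the job is handed in: The fragment lies flat (within 0.15 rad) and still inside the tray (its centre within 50 mm by 60 mm of the tray's middle along the tray's x and y, resting on its floor), the tray lies level on the pan within 25 mm of the pan's middle and still, all keys are released (x of fragment_mid in the frame of tray between -0.05 and 0.05 m and y of fragment_mid in the frame of tray between -0.06 and 0.06 m and z of fragment_mid in the frame of tray below 0.028 m and angle between fragment_mid's own z axis and vertical below 0.15 rad and x of tray in the frame of balance between 0.025 and 0.075 m and y of tray in the frame of balance between -0.025 and 0.025 m and height (world z) of tray below 0.075 m and angle between tray's own z axis and vertical below 0.1 rad and linear speed of each of fragment, tray below 0.02 m/s and contact force between each of key_zero, key_record, key_off and the fingers below 0.2 N); the robot touches nothing.
It fails at once if the red key pushed with over 2 N (contact force between key_off and anything else above 2 N).
It fails at once if a key pushed with over 40 N (contact force between any of key_zero, key_record and anything else above 40 N).
It fails at once if the green key pushed with over 5 N while the fragment is in the tray; or the blue key pushed with over 5 N while the fragment is not lying in the tray ((contact force between key_zero and the fingers above 5 N and x of fragment_mid in the frame of tray between -0.05 and 0.05 m and y of fragment_mid in the frame of tray between -0.06 and 0.06 m and z of fragment_mid in the frame of tray below 0.028 m and angle between fragment_mid's own z axis and vertical below 0.15 rad) or (contact force between key_record and the fingers above 5 N and not (x of fragment_mid in the frame of tray between -0.05 and 0.05 m and y of fragment_mid in the frame of tray between -0.06 and 0.06 m and z of fragment_mid in the frame of tray below 0.028 m and angle between fragment_mid's own z axis and vertical below 0.15 rad))).
It fails at once if the fragment dropped over the tray: out of the fingers more than 15 mm above the tray's floor (horizontal distance between fragment_mid and tray below 0.11 m and z of fragment_mid in the frame of tray above 0.0355 m and contact force between fragment and the fingers below 0.02 N).
It fails at once if the tray pushed more than 30 mm or tipped over 0.3 rad; or a bystander moved more than 30 mm ((distance of tray from where it was at the start of the episode above 0.03 m or angle between tray's own z axis and vertical above 0.3 rad) or distance of any of jar, small_jar, beaker, brush from where it was at the start of the episode above 0.03 m).
It also fails if it takes over 67 s, if anything falls off the work surface, if the arm or the gripper's body presses on something with over 40 N, if the wrist force passes 120 N, or if a joint passes its speed limit or range.

### The arm

A 7-joint arm with a two-finger parallel gripper is mounted at the origin on the work surface. World frame = base frame: x ahead of the robot, y to its left, z up, the work surface at z = 0. Lengths are in m, angles in degrees, forces in N, time in s.
With the tool pointing down it reaches from about 0.425 to 0.975 m from the base axis. Payload 16.7 kg.
Tool frame: the origin (TCP) lies between the finger pads; the fingertips stand 19 mm ahead of it and the grasp point (between the pads) is the TCP; z points along the fingers, y is the line along which they close (so a half turn about z gives the same grasp; the last joint's range is limited). The gripper opens to 85 mm and grips with 20 to 120 N. Pads are 22 mm wide; open, the fingers measure 114 mm over their backs; the gripper's body (76 mm by 85 mm) begins 54 mm behind the grasp point. The pads swing forward as they close: fully open they stand 13 mm farther back than shut.
Start: joints at [56.465, 24.414, 4.234, 92.017, -1.954, 63.644, -3.845], TCP at [0.285, -0.612, 0.25] pointing down, gripper open.
Joint ranges: [-163.25, 163.25], [-28.42, 122.38], [-70.27, 78.77], [12.13, 141.07], [-58.53, 238.53], [9.26, 117.41], [-156.51, 156.51]. Speed limits (degrees/s): [108.29, 108.29, 136.94, 136.94, 172.46, 172.46, 172.46].

### API

Orientations are given as [roll, pitch, yaw] about the fixed x, y, z axes, in that order (R = Rz(yaw) Ry(pitch) Rx(roll)).
In Python, from workcell import ctrl gives the robot as it stands.
- The arm moves only by the tool jog_arm, never from a script. Its argument "targets" is a list of rows, each an object with "xyz": the shift along the tool's x, y, z in cm, a list of three; "roll": the turn about the tool's z in degrees. A call has 1 to 20 rows; each row is the pose to reach, as a shift and turn from the pose commanded when the call began, along the tool's axes at that moment; what a row does not reach only later rows make up. A row lasts 1/10 s, in which the tool goes at most 50 mm and 8.59 degrees, less where a joint would pass 70% of its speed; a pose out of reach is approached as far as the arm can. A call with a gripper value outside its range is refused whole. "grip" is the finger opening in cm, from 0 to 8.54, set as the call begins (left out, the last holds). The fingers move at their own pace and stop on an object; "force" is the grip in N (left out, the last holds). Time passes only in rows, so rows that repeat a pose let the fingers close. It gives the time, the measured TCP pose, the force, the opening and the grip force at its end, in the units of the state.
- ctrl.observe(): the state, without advancing time (a new reading comes with each control period).
- ctrl.read_camera(name): name is "scene" or "side" or "wrist"; returns the picture (400x640x3 uint8, blue, green, red); there is no depth.
- ctrl.camera_model(name): a dict with "vertical_fov" (degrees; the focal length in pixels is half the picture's height over the tangent of half this angle, whatever the lens; pixels are square), "cx", "cy" (the principal point, pixels), "R" (3x3) and "t" (3): a world point X has camera coordinates R X + t; the wrist camera has in their place "tool_from_camera" (4x4, takes a point from camera to tool coordinates, whose origin is the TCP and whose axes are the flange's). Camera axes: x right, y down, z forward; pixel columns grow to the right and rows downward; lengths in m; the calibration is good to about 2 mm. A picture is of the moment at which its call begins: read the wrist's pose just before it. camera_model takes no time and is no camera call.
- ctrl.finish_job(): hands the job in; it is judged then, once.
The state is a dict: "time": time; "joint_positions": joint angles; "joint_velocities": joint speeds; "tau": joint torques, N m; "position": TCP position; "tool_rot": TCP orientation; "force": force on the tool from outside, world axes, zero at the start; "ft_torque": the same for the moment, N m; "opening": finger opening in m; "gripper_force": force on a finger pad.
Only numpy, scipy, OpenCV 4.12 (cv2) and the standard library are available. Lean on these libraries where they do the work, as an engineer would, in place of code of your own. Each camera call takes 0.05 s, during which the arm holds its last target. There are 200 camera calls.

## Working session

There is one attempt and no reset: what is moved stays moved. The work goes in short steps, Python scripts to look and compute and a tool call to move; the robot and the scene stay as the last step left them, time stands still between calls to the robot, and variables do not carry over. Pictures are saved under pics/ and viewed, at most 10 in all, crops included, and the job is handed in when it is done.

Besides the shell and the picture viewer there is one more tool, called after "Emit:" as name([rows], argument=value, ...), one row to a line, values as JSON. jog_arm: Moves the arm, as the interface text tells. Its arguments: {"type":"object","properties":{"targets":{"type":"array","items":{"type":"object","properties":{"xyz":{"type":"array","items":{"type":"number"}},"roll":{"type":"number"}}}},"grip":{"type":"number"},"force":{"type":"number"}},"required":["targets"]}

```bash
mkdir -p pics; python3 - <<'E'
from workcell import ctrl
import cv2,numpy as np
s=ctrl.observe();print(s['position'],s['tool_rot'],s['time'])
for n in ['scene','side']:
    cv2.imwrite(f'pics/{n}0.png',ctrl.read_camera(n))
    m=ctrl.camera_model(n);print(n,m)
print(ctrl.camera_model('wrist'))
E
```

```text
[ 0.2847035  -0.61158198  0.24962489] [-1.79927847e+02  5.94193965e-03  2.49629190e+01] 0.0
scene {'vertical_fov': 50.00561810495163, 'cx': 317.8153531294543, 'cy': 191.1352104836713, 'R': array([[-0.72463267,  0.68897466, -0.01487991],
       [ 0.57604196,  0.59372083, -0.56184628],
       [-0.37826334, -0.41570363, -0.82710782]]), 't': array([ 0.37325274, -0.25589511,  1.39466732])}
side {'vertical_fov': 47.85077203864235, 'cx': 316.2993347227368, 'cy': 198.9238231662017, 'R': array([[-0.97979048, -0.19997916, -0.00435278],
       [-0.13811486,  0.69210899, -0.70845567],
       [ 0.14468897, -0.69353693, -0.7057419 ]]), 't': array([0.46883303, 0.12373117, 1.21397184])}
{'vertical_fov': 58.845727814542414, 'cx': 321.45093203674986, 'cy': 200.22702348254393, 'tool_from_camera': array([[-6.18051616e-04, -9.49513028e-01, -3.13726996e-01,
         7.92718934e-02],
       [ 9.99998984e-01, -1.83778883e-04, -1.41381057e-03,
         8.76559891e-04],
       [ 1.28477516e-03, -3.13727551e-01,  9.49512176e-01,
        -1.22847262e-01],
       [ 0.00000000e+00,  0.00000000e+00,  0.00000000e+00,
         1.00000000e+00]])}
```

View pics/scene0.png

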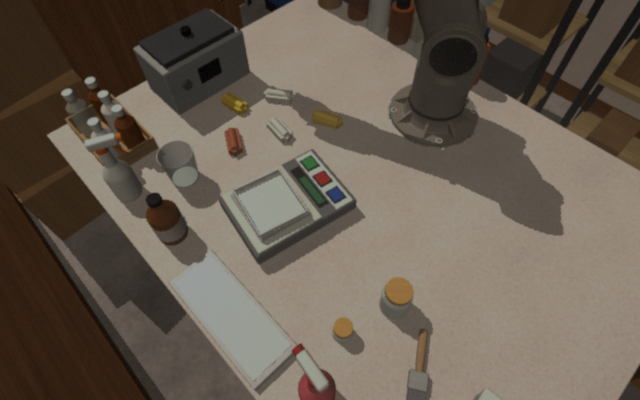

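View pics/side0.png

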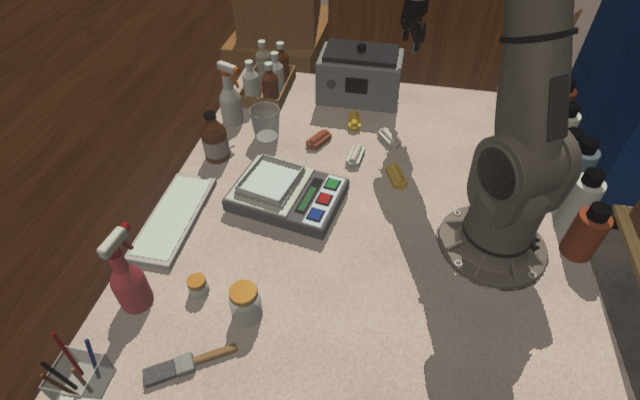

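The scene view shows the balance keys green (310,163), red (322,179) and blue (336,194), with the tray at (270,205). The red-brown fragment is at (233,141), and the look-alikes are yellow, white and ochre. In the side view the fragment is at (319,140) and the keys are at (333,184), (324,199) and (316,215).

```bash
cat > h.py <<'E'
from workcell import ctrl
import cv2,numpy as np
from scipy.spatial.transform import Rotation as Ro
def cam(n,s=None):
    m=ctrl.camera_model(n); f=200/np.tan(np.radians(m['vertical_fov']/2))
    if 'R' in m: R=np.array(m['R']); return f,m['cx'],m['cy'],R.T,-R.T@np.array(m['t'])
    T=np.array(m['tool_from_camera']); s=s or ctrl.observe(); Rt=Ro.from_euler('xyz',s['tool_rot'],degrees=True).as_matrix()
    return f,m['cx'],m['cy'],Rt@T[:3,:3],Rt@T[:3,3]+s['position']
def plane(c,uv,z):
    f,cx,cy,R,o=c; d=R@np.array([(uv[0]-cx)/f,(uv[1]-cy)/f,1]); return o+d*(z-o[2])/d[2]
def blobs(im,lo,hi,amin=40):
    h=cv2.cvtColor(im,cv2.COLOR_BGR2HSV)
    lo,hi=np.array(lo),np.array(hi)
    if lo[0]<0:
        a=cv2.inRange(h,np.array([180+lo[0],*lo[1:]]),np.array([180,*hi[1:]]))|cv2.inRange(h,np.array([0,*lo[1:]]),hi)
    else: a=cv2.inRange(h,lo,hi)
    a=cv2.morphologyEx(a,cv2.MORPH_CLOSE,np.ones((5,5)))
    cs,_=cv2.findContours(a,cv2.RETR_EXTERNAL,cv2.CHAIN_APPROX_NONE)
    out=[]
    for c in cs:
        if cv2.contourArea(c)>=amin:
            M=cv2.moments(c); out.append(((M['m10']/M['m00'],M['m01']/M['m00']),M['m00'],c))
    return sorted(out,key=lambda b:-b[1])
COL={'green':((45,80,40),(85,255,255)),'blue':((105,100,50),(130,255,255)),'red':((-8,60,60),(12,255,255))}
E
python3 - <<'E'
from h import *
for n in ['scene','side']:
    im=cv2.imread(f'pics/{n}0.png');c=cam(n)
    roi=np.zeros_like(im)
    if n=='scene': roi[100:240,190:370]=im[100:240,190:370]
    else: roi[120:240,220:350]=im[120:240,220:350]
    for k,v in COL.items():
        for b in blobs(roi,*v)[:3]:
            z=.055
            print(n,k,np.round(b[0]),b[1],'z55',plane(c,b[0],.055)[:2].round(3),'z20',plane(c,b[0],.018)[:2].round(3),
              'rect',cv2.minAreaRect(np.array([plane(c,p[0],.02)[:2]*1000 for p in b[2]],np.float32)))
E
```

```text
scene green [311. 190.] 156.5 z55 [ 0.515 -0.024] z20 [ 0.499 -0.043] rect ((499.2355041503906, -43.14622497558594), (98.43893432617188, 18.822099685668945), 79.24363708496094)
scene green [309. 163.] 104.5 z55 [ 0.457 -0.095] z20 [ 0.438 -0.117] rect ((438.6376647949219, -116.08732604980469), (38.205142974853516, 33.86911392211914), 78.21885681152344)
scene blue [335. 194.] 119.0 z55 [0.479 0.032] z20 [0.461 0.015] rect ((461.61102294921875, 15.695446014404297), (38.093406677246094, 33.42231750488281), 80.4296875)
scene red [233. 141.] 360.5 z55 [ 0.563 -0.31 ] z20 [ 0.548 -0.341] rect ((547.6201782226562, -340.684326171875), (121.00527954101562, 45.87359619140625), 61.73311233520508)
scene red [322. 178.] 137.0 z55 [ 0.468 -0.032] z20 [ 0.449 -0.052] rect ((449.9922790527344, -50.66737747192383), (42.665584564208984, 37.6319580078125), 79.6338882446289)
side green [332. 184.] 76.5 z55 [ 0.453 -0.097] z20 [ 0.459 -0.136] rect ((458.9617919921875, -134.07513427734375), (36.6161994934082, 32.56094741821289), 81.0186538696289)
side blue [315. 214.] 97.0 z55 [0.475 0.031] z20 [ 0.483 -0.003] rect ((482.287353515625, -1.5985488891601562), (38.21685791015625, 32.00630187988281), 81.09768676757812)
side red [318. 139.] 321.0 z55 [ 0.532 -0.294] z20 [ 0.541 -0.342] rect ((540.9085693359375, -338.66424560546875), (125.46288299560547, 60.58060073852539), 62.696834564208984)
side red [323. 198.] 110.5 z55 [ 0.464 -0.032] z20 [ 0.471 -0.069] rect ((471.0892333984375, -67.014892578125), (43.07857894897461, 35.58053970336914), 81.01860809326172)
side red [222. 133.] 72.0 z55 [ 0.849 -0.267] z20 [ 0.871 -0.313] rect ((869.3236083984375, -316.0259094238281), (20.1854248046875, 110.06571960449219), 20.147642135620117)
```

Emit:
jog_arm([
  {"xyz": [2, -2, 0], "roll": -3},
  {"xyz": [5, -5, 0], "roll": -8},
  {"xyz": [8, -8.5, 1], "roll": -14},
  {"xyz": [11, -12, 2], "roll": -20},
  {"xyz": [14, -15, 3], "roll": -25},
  {"xyz": [17, -18, 4], "roll": -30},
  {"xyz": [20, -21, 5], "roll": -35},
  {"xyz": [23, -24.5, 6], "roll": -40},
  {"xyz": [26, -28, 7], "roll": -45},
  {"xyz": [29, -31, 8], "roll": -50},
  {"xyz": [32, -34, 9], "roll": -53},
  {"xyz": [34.5, -36.5, 10], "roll": -55},
  {"xyz": [36.2, -38.5, 11], "roll": -55},
  {"xyz": [37.2, -39.5, 12], "roll": -55},
  {"xyz": [37.2, -39.5, 12], "roll": -55},
  {"xyz": [37.2, -39.5, 12], "roll": -55},
  {"xyz": [37.2, -39.5, 12], "roll": -55},
], grip=0, force=40)

```text
time: 1.8
position: [0.4553, -0.0977, 0.1306]
tool_rot: [180.0, 0.0, 79.9]
force: [-0.4, -0.1, -0.7]
opening: -0.0
gripper_force: 0.0
```

```bash
python3 - <<'E'
from h import *
s=ctrl.observe();print(s['position'],s['tool_rot'],s['time'],s['force'],s['opening'],np.round(s['joint_positions']))
im=ctrl.read_camera('wrist');cv2.imwrite('pics/w1.png',im);c=cam('wrist',s)
for k,v in COL.items():
    for b in blobs(im,*v,300)[:3]:
        print(k,np.round(b[0]),b[1],plane(c,b[0],.055)[:2].round(4))
E
```

```text
[ 0.45526425 -0.09773645  0.13063058] [1.79990044e+02 1.49888168e-02 7.98950123e+01] 1.8 [-0.36665181 -0.14554699 -0.73007168] -2.310693739290298e-05 [ 23.  15. -21. 123.   8.  42. -14.]
green [399.  85.] 6320.0 [ 0.5092 -0.0278]
green [317. 223.] 2992.0 [ 0.452 -0.098]
blue [316.  11.] 1309.0 [0.4719 0.0149]
red [317. 114.] 3997.5 [ 0.4631 -0.0347]
```

View pics/w1.png

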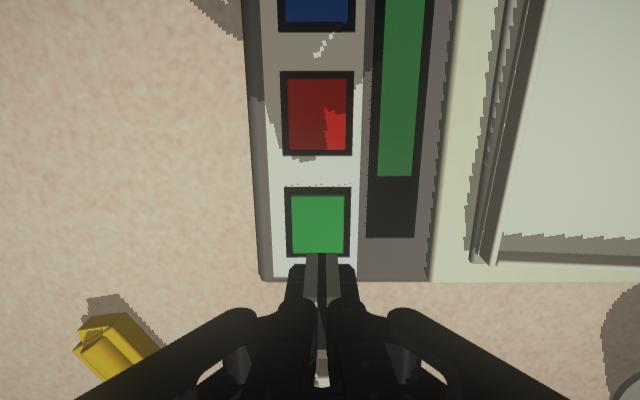

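The wrist view shows the fingertips right above the green key (317,223), with red (317,114) and blue (316,11) further along. I'll come down slowly from here.

Emit:
jog_arm([
  {"xyz": [0, 0, 1]},
  {"xyz": [0, 0, 2]},
  {"xyz": [0, 0, 3]},
  {"xyz": [0, 0, 3.8]},
  {"xyz": [0, 0, 4.3]},
  {"xyz": [0, 0, 4.5]},
  {"xyz": [0, 0, 4.6]},
  {"xyz": [0, 0, 4.7]},
  {"xyz": [0, 0, 4.8]},
  {"xyz": [0, 0, 4.9]},
  {"xyz": [0, 0, 5.0]},
  {"xyz": [0, 0, 5.1]},
  {"xyz": [0, 0, 5.2]},
  {"xyz": [0, 0, 5.3]},
  {"xyz": [0, 0, 5.4]},
  {"xyz": [0, 0, 5.4]},
])

```text
$.targets[0]: bad value
```

Emit:
jog_arm([
  {"xyz": [0, 0, 1], "roll": 0},
  {"xyz": [0, 0, 2], "roll": 0},
  {"xyz": [0, 0, 3], "roll": 0},
  {"xyz": [0, 0, 3.8], "roll": 0},
  {"xyz": [0, 0, 4.3], "roll": 0},
  {"xyz": [0, 0, 4.5], "roll": 0},
  {"xyz": [0, 0, 4.6], "roll": 0},
  {"xyz": [0, 0, 4.7], "roll": 0},
  {"xyz": [0, 0, 4.8], "roll": 0},
  {"xyz": [0, 0, 4.9], "roll": 0},
  {"xyz": [0, 0, 5.0], "roll": 0},
  {"xyz": [0, 0, 5.1], "roll": 0},
  {"xyz": [0, 0, 5.2], "roll": 0},
  {"xyz": [0, 0, 5.3], "roll": 0},
  {"xyz": [0, 0, 5.4], "roll": 0},
  {"xyz": [0, 0, 5.4], "roll": 0},
])

```text
time: 3.45
position: [0.4553, -0.0968, 0.0762]
tool_rot: [-180.0, -0.0, 80.0]
force: [-0.9, 0.0, 0.2]
opening: 0.0001
gripper_force: 0.0
```

Emit:
jog_arm([
  {"xyz": [0, 0, 0.1], "roll": 0},
  {"xyz": [0, 0, 0.2], "roll": 0},
  {"xyz": [0, 0, 0.3], "roll": 0},
  {"xyz": [0, 0, 0.3], "roll": 0},
  {"xyz": [0, 0, 0.3], "roll": 0},
])

```text
time: 3.95
position: [0.4555, -0.0968, 0.0735]
tool_rot: [180.0, 0.0, 80.0]
force: [-1.5, 0.0, 7.7]
opening: -0.0002
gripper_force: 3.5
```

Emit:
jog_arm([
  {"xyz": [0, 0, 0.05], "roll": 0},
  {"xyz": [0, 0, 0.08], "roll": 0},
  {"xyz": [0, 0, 0.08], "roll": 0},
  {"xyz": [0, 0, 0.08], "roll": 0},
  {"xyz": [0, 0, 0.08], "roll": 0},
  {"xyz": [0, 0, 0.08], "roll": 0},
  {"xyz": [0, 0, 0.08], "roll": 0},
])

```text
time: 4.65
position: [0.4555, -0.0968, 0.0728]
tool_rot: [180.0, 0.0, 80.0]
force: [-1.5, 0.1, 11.0]
opening: -0.0003
gripper_force: 5.1
```

Emit:
jog_arm([
  {"xyz": [0, 0, -1], "roll": 0},
  {"xyz": [0, 0, -3], "roll": 0},
  {"xyz": [0, 0, -5.5], "roll": 0},
  {"xyz": [-1, 0.5, -8], "roll": 1},
  {"xyz": [-3, 1.5, -10], "roll": 3},
  {"xyz": [-6, 3, -10.5], "roll": 5},
  {"xyz": [-9, 4.5, -10.5], "roll": 7},
  {"xyz": [-12, 6, -10.5], "roll": 9},
  {"xyz": [-15, 7.5, -10.5], "roll": 11},
  {"xyz": [-18, 9, -10.5], "roll": 13},
  {"xyz": [-21, 10.5, -10.5], "roll": 15},
  {"xyz": [-24, 11.5, -10.5], "roll": 17},
  {"xyz": [-26, 12.2, -10.5], "roll": 18},
  {"xyz": [-26.5, 12.3, -10.5], "roll": 18},
  {"xyz": [-26.5, 12.3, -10.5], "roll": 18},
  {"xyz": [-26.5, 12.3, -10.5], "roll": 18},
  {"xyz": [-26.5, 12.3, -10.5], "roll": 18},
], grip=8)

```text
time: 6.35
position: [0.5306, -0.3779, 0.1778]
tool_rot: [-180.0, -0.0, 62.1]
force: [0.3, 0.9, -0.2]
opening: 0.0802
gripper_force: 0.0
```

```bash
python3 - <<'E'
from h import *
s=ctrl.observe();print(s['position'],s['tool_rot'],s['time'],s['force'],s['opening'])
im=ctrl.read_camera('wrist');cv2.imwrite('pics/w2.png',im);c=cam('wrist',s)
for b in blobs(im,*COL['red'],600)[:3]:
    for z in (0.01,0.03):
        print(np.round(b[0]),b[1],plane(c,b[0],z)[:2].round(4),cv2.minAreaRect(np.array([plane(c,p[0],z)[:2]*1000 for p in b[2]],np.float32)))
E
```

```text
[ 0.53058304 -0.37793678  0.17778912] [-1.79999815e+02 -2.58120772e-02  6.20516000e+01] 6.35 [ 0.27938305  0.88247247 -0.21059839] 0.08019449854878193
[317. 145.] 6253.5 [ 0.5417 -0.3484] ((540.4935302734375, -350.82220458984375), (110.34654235839844, 45.580501556396484), 61.98598861694336)
[317. 145.] 6253.5 [ 0.5435 -0.3457] ((542.350341796875, -347.88409423828125), (102.75401306152344, 42.444297790527344), 61.98607635498047)
```

View pics/w2.png

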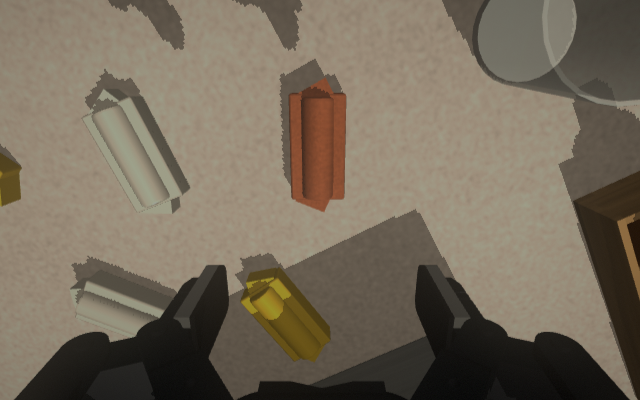

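The terracotta fragment is at (317,145), aligned with the fingers, and the white and yellow look-alikes are clear of the finger paths. Next I descend and grip.

Emit:
jog_arm([
  {"xyz": [1, -0.1, 0], "roll": 0},
  {"xyz": [2.5, -0.3, 1], "roll": 0},
  {"xyz": [3.4, -0.4, 3], "roll": 0},
  {"xyz": [3.4, -0.4, 5.5], "roll": 0},
  {"xyz": [3.4, -0.4, 8], "roll": 0},
  {"xyz": [3.4, -0.4, 10.5], "roll": 0},
  {"xyz": [3.4, -0.4, 12.5], "roll": 0},
  {"xyz": [3.4, -0.4, 14], "roll": 0},
  {"xyz": [3.4, -0.4, 15], "roll": 0},
  {"xyz": [3.4, -0.4, 15.5], "roll": 0},
  {"xyz": [3.4, -0.4, 15.5], "roll": 0},
  {"xyz": [3.4, -0.4, 15.5], "roll": 0},
], grip=6.8)

```text
time: 7.6
position: [0.5433, -0.3474, 0.0232]
tool_rot: [179.9, -0.0, 62.0]
force: [-0.1, -0.4, 0.2]
opening: 0.0678
gripper_force: 0.0
```

Emit:
jog_arm([
  {"xyz": [0, 0, 0], "roll": 0},
  {"xyz": [0, 0, 0], "roll": 0},
  {"xyz": [0, 0, 0], "roll": 0},
  {"xyz": [0, 0, 0], "roll": 0},
  {"xyz": [0, 0, 0], "roll": 0},
  {"xyz": [0, 0, 0], "roll": 0},
  {"xyz": [0, 0, 0], "roll": 0},
  {"xyz": [0, 0, 0], "roll": 0},
], grip=2, force=40)

```text
time: 8.4
position: [0.5431, -0.3475, 0.0234]
tool_rot: [179.9, 0.0, 62.0]
force: [-0.8, 1.5, 6.5]
opening: 0.0434
gripper_force: 40.9
```

Emit:
jog_arm([
  {"xyz": [0, 0, -0.5], "roll": 0},
  {"xyz": [0, 0, -1.5], "roll": 0},
  {"xyz": [0, 0, -3.5], "roll": 0},
  {"xyz": [0, 0, -6], "roll": 0},
  {"xyz": [0, 0, -8.5], "roll": 0},
  {"xyz": [0, 0, -11], "roll": 0},
  {"xyz": [1, -0.3, -13.5], "roll": -1},
  {"xyz": [3, -1, -15], "roll": -3},
  {"xyz": [5, -1.5, -16.5], "roll": -5},
  {"xyz": [7.5, -2, -17.5], "roll": -7},
  {"xyz": [10, -3, -17.5], "roll": -10},
  {"xyz": [12.5, -4, -17.5], "roll": -13},
  {"xyz": [15, -4.8, -17.5], "roll": -16},
  {"xyz": [17, -5.3, -17.5], "roll": -17},
  {"xyz": [18, -5.7, -17.5], "roll": -18},
  {"xyz": [18.5, -5.8, -17.5], "roll": -18},
  {"xyz": [18.5, -5.8, -17.5], "roll": -18},
  {"xyz": [18.5, -5.8, -17.5], "roll": -18},
  {"xyz": [18.5, -5.8, -17.5], "roll": -18},
])

```text
time: 10.3
position: [0.5784, -0.1579, 0.1974]
tool_rot: [-180.0, 0.0, 79.9]
force: [-0.3, -0.6, -1.2]
opening: 0.0427
gripper_force: 41.7
```

```bash
python3 - <<'E'
from h import *
s=ctrl.observe();print(s['position'],s['tool_rot'],s['time'],s['force'],s['opening'],s['gripper_force'])
im=ctrl.read_camera('wrist');cv2.imwrite('pics/w3.png',im)
E
```

```text
[ 0.57835168 -0.15790811  0.19742096] [-1.79992017e+02  1.74530315e-02  7.98610662e+01] 10.3 [-0.25343204 -0.57167776 -1.19735277] 0.04273983639737444 41.6527533531189
```

View pics/w3.png

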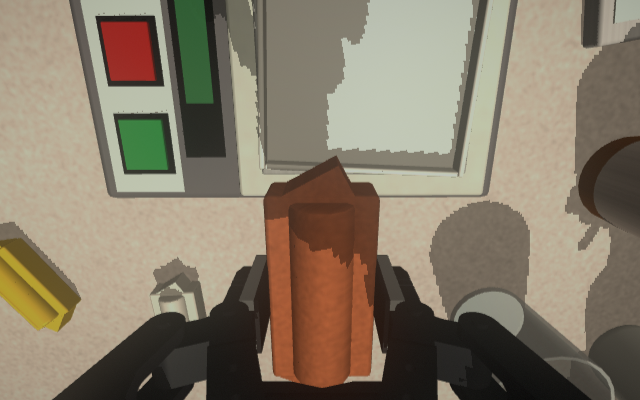

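```bash
python3 - <<'E'
from h import *
s=ctrl.observe();c=cam('wrist',s)
a=np.radians(-10);O=np.array([.579,-.0515]);R=np.array([[np.cos(a),np.sin(a)],[-np.sin(a),np.cos(a)]])
for uv,z in [((258,170),.086),((466,178),.086),((262,80),.086),((487,95),.086),((240,194),.05),((489,194),.05),((144,144),.055),((129,50),.055),((273,330),.198)]:
    p=plane(c,uv,z)[:2];print(uv,p.round(4),(R@(p-O)).round(4))
T=s['position'][:2]
g=cam('scene');im=ctrl.read_camera('scene')
hsv=cv2.cvtColor(im[150:250,210:320],cv2.COLOR_BGR2HSV)
m=cv2.inRange(hsv,np.array([0,0,150]),np.array([180,40,255]))
cs=max(cv2.findContours(m,0,2)[0],key=cv2.contourArea)
r=cv2.minAreaRect(np.array([plane(g,p[0]+[210,150],.08)[:2]*1000 for p in cs],np.float32));print(r,R@(np.array(r[0])/1000-O))
E
```

```text
(258, 170) [ 0.5395 -0.1269] [-0.0258 -0.0812]
(466, 178) [ 0.6777 -0.1574] [ 0.1156 -0.0871]
(262, 80) [ 0.5553 -0.0712] [-0.0199 -0.0235]
(487, 95) [ 0.6935 -0.1051] [ 0.1221 -0.0329]
(240, 194) [ 0.5127 -0.1508] [-0.048  -0.1093]
(489, 194) [ 0.7083 -0.1858] [ 0.1506 -0.1098]
(144, 144) [ 0.4531 -0.0987] [-0.1158 -0.0683]
(129, 50) [ 0.4644 -0.0347] [-0.1158 -0.0033]
(273, 330) [ 0.5549 -0.1714] [-0.003  -0.1223]
((651.7965698242188, -59.22285461425781), (133.85464477539062, 86.77046203613281), 77.58772277832031) [0.07303169 0.00503546]
```

The held fragment sits straight in the fingers. The tray's near edge runs from (258,170) to (466,178), which puts its centre near (0.63,-0.064) and turned about 4° from the balance.

Emit:
jog_arm([
  {"xyz": [1, 0.3, 0], "roll": 0},
  {"xyz": [3, 1, 0], "roll": 1},
  {"xyz": [5.5, 1.8, 0], "roll": 2},
  {"xyz": [8, 2.7, 0], "roll": 3},
  {"xyz": [9.6, 3.2, 0], "roll": 4},
  {"xyz": [10.1, 3.4, 0.5], "roll": 4},
  {"xyz": [10.1, 3.4, 2], "roll": 4},
  {"xyz": [10.1, 3.4, 4], "roll": 4},
  {"xyz": [10.1, 3.4, 6], "roll": 4},
  {"xyz": [10.1, 3.4, 7.5], "roll": 4},
  {"xyz": [10.1, 3.4, 8.5], "roll": 4},
  {"xyz": [10.1, 3.4, 9], "roll": 4},
  {"xyz": [10.1, 3.4, 9.3], "roll": 4},
  {"xyz": [10.1, 3.4, 9.5], "roll": 4},
  {"xyz": [10.1, 3.4, 9.7], "roll": 4},
  {"xyz": [10.1, 3.4, 9.8], "roll": 4},
  {"xyz": [10.1, 3.4, 9.9], "roll": 4},
  {"xyz": [10.1, 3.4, 9.9], "roll": 4},
  {"xyz": [10.1, 3.4, 9.9], "roll": 4},
])

```text
time: 12.3
position: [0.6297, -0.0631, 0.0987]
tool_rot: [180.0, -0.0, 76.0]
force: [-0.5, 0.2, -1.8]
opening: 0.0428
gripper_force: 41.7
```

```bash
python3 - <<'E'
from h import *
im=ctrl.read_camera('scene')[140:260,190:370];im2=ctrl.read_camera('side')[130:250,210:360]
cv2.imwrite('pics/c4.png',np.hstack([cv2.resize(im,(450,300),interpolation=2),cv2.resize(im2,(350,300),interpolation=2)]))
E
```

```text
(no output)
```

View pics/c4.png

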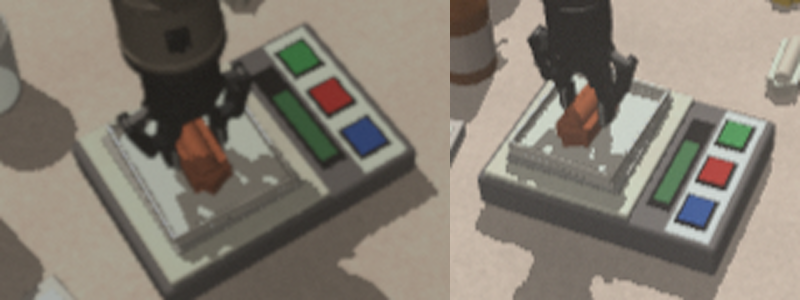

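The fragment hangs well inside the tray walls, about 3 mm above the floor. I'll lower it gently to contact.

Emit:
jog_arm([
  {"xyz": [0, 0, 0.1], "roll": 0},
  {"xyz": [0, 0, 0.2], "roll": 0},
  {"xyz": [0, 0, 0.25], "roll": 0},
  {"xyz": [0, 0, 0.3], "roll": 0},
  {"xyz": [0, 0, 0.3], "roll": 0},
  {"xyz": [0, 0, 0.3], "roll": 0},
])

```text
time: 13.0
position: [0.6297, -0.0632, 0.0955]
tool_rot: [180.0, -0.0, 76.0]
force: [-0.3, -0.4, -2.0]
opening: 0.0431
gripper_force: 41.7
```

Emit:
jog_arm([
  {"xyz": [0, 0, 0.05], "roll": 0},
  {"xyz": [0, 0, 0.1], "roll": 0},
  {"xyz": [0, 0, 0.1], "roll": 0},
  {"xyz": [0, 0, 0.1], "roll": 0},
])

```text
time: 13.4
position: [0.6297, -0.0632, 0.0954]
tool_rot: [180.0, 0.0, 76.0]
force: [-5.6, 0.2, 12.4]
opening: 0.0432
gripper_force: 43.3
```

Emit:
jog_arm([
  {"xyz": [0, 0, -0.05], "roll": 0},
  {"xyz": [0, 0, -0.05], "roll": 0},
  {"xyz": [0, 0, -0.05], "roll": 0},
  {"xyz": [0, 0, -0.05], "roll": 0},
  {"xyz": [0, 0, -0.05], "roll": 0},
  {"xyz": [0, 0, -0.05], "roll": 0},
], grip=6)

```text
time: 14.0
position: [0.6296, -0.0631, 0.095]
tool_rot: [-180.0, -0.0, 76.0]
force: [-0.9, -0.5, -0.2]
opening: 0.06
gripper_force: 0.0
```

Emit:
jog_arm([
  {"xyz": [0, 0, -0.5], "roll": 0},
  {"xyz": [0, 0, -1.5], "roll": 0},
  {"xyz": [0, 0, -3], "roll": 0},
  {"xyz": [0, 0, -5], "roll": 0},
  {"xyz": [0, 0, -7], "roll": 0},
  {"xyz": [0, 0, -9], "roll": 0},
  {"xyz": [0, 0, -10], "roll": 0},
  {"xyz": [-3, 0, -10], "roll": 0},
  {"xyz": [-6, 0, -10], "roll": 0},
  {"xyz": [-6, 0, -10], "roll": 0},
  {"xyz": [-6, 0, -10], "roll": 0},
])

```text
time: 15.1
position: [0.615, -0.122, 0.1955]
tool_rot: [180.0, -0.0, 75.9]
force: [-0.3, 0.9, 0.4]
opening: 0.06
gripper_force: 0.0
```

```bash
python3 - <<'E'
from h import *
s=ctrl.observe();print(s['position'],s['tool_rot'],s['time'],s['force'],s['opening'],s['gripper_force'])
im=ctrl.read_camera('wrist');cv2.imwrite('pics/w5.png',im);c=cam('wrist',s)
for b in blobs(im,*COL['red'],600)[:2]:
    print(b[0],b[1],plane(c,b[0],.09)[:2],cv2.minAreaRect(np.array([plane(c,p[0],.09)[:2]*1000 for p in b[2]],np.float32)))
E
```

```text
[ 0.61500937 -0.12198502  0.19545598] [ 1.79979756e+02 -4.16723068e-03  7.58828787e+01] 15.1 [-0.29552615  0.86096366  0.44724785] 0.060027103287807006 0.0
(321.24268794974114, 112.97908553295832) 10399.5 [ 0.62926674 -0.06215184] ((628.3564453125, -65.79740905761719), (107.38655853271484, 44.06758117675781), 76.0225830078125)
(93.84802125978595, 128.6115779645191) 2320.5 [ 0.48673319 -0.03619534] ((486.59942626953125, -36.66813278198242), (33.22660827636719, 29.021642684936523), 80.0008773803711)
```

View pics/w5.png

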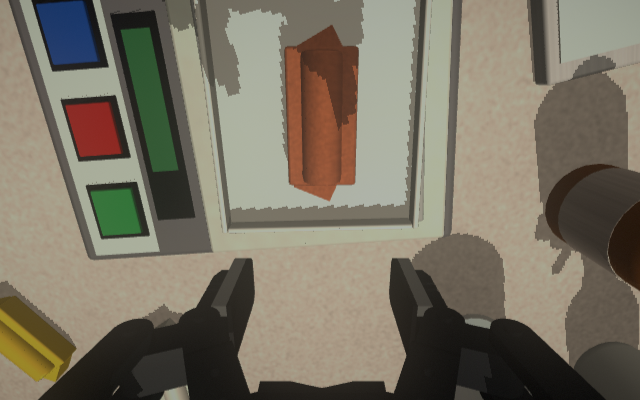

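The fragment lies flat in the tray at (321,113), released, with the tray still on its pan. Next is the blue key.

Emit:
jog_arm([
  {"xyz": [1, -1.5, 0], "roll": 0},
  {"xyz": [2.5, -4, 0], "roll": -1},
  {"xyz": [4.5, -7, 0], "roll": -2},
  {"xyz": [6.5, -10, 0], "roll": -3},
  {"xyz": [8.5, -13, 0], "roll": -4},
  {"xyz": [10.3, -15.5, 0], "roll": -4},
  {"xyz": [11.2, -17, 0.5], "roll": -4},
  {"xyz": [11.4, -17.2, 2], "roll": -4},
  {"xyz": [11.4, -17.2, 4], "roll": -4},
  {"xyz": [11.4, -17.2, 5.5], "roll": -4},
  {"xyz": [11.4, -17.2, 6.5], "roll": -4},
  {"xyz": [11.4, -17.2, 6.5], "roll": -4},
  {"xyz": [11.4, -17.2, 6.5], "roll": -4},
  {"xyz": [11.4, -17.2, 6.5], "roll": -4},
], grip=0)

```text
time: 16.55
position: [0.4763, 0.031, 0.1307]
tool_rot: [179.9, -0.0, 80.0]
force: [0.0, 0.3, 0.7]
opening: 0.0001
gripper_force: 0.0
```

```bash
python3 - <<'E'
from h import *
s=ctrl.observe();print(s['position'],s['tool_rot'],s['time'],s['force'],s['opening'])
im=ctrl.read_camera('wrist');c=cam('wrist',s)
for k in('blue','red'):
  for b in blobs(im,*COL[k],300)[:2]:
    print(k,b[0],b[1],plane(c,b[0],.055)[:2])
E
```

```text
[0.47633404 0.03102579 0.13067657] [ 1.79947661e+02 -1.62404131e-02  7.99666076e+01] 16.55 [0.02202964 0.26414497 0.65833493] 8.551198817704281e-05
blue (320.04464285714283, 223.9781936813187) 2912.0 [0.47457015 0.03002496]
red (611.5047412182362, 338.9366591928251) 7136.0 [ 0.65402157 -0.08692105]
```

Emit:
jog_arm([
  {"xyz": [0, 0, 1], "roll": 0},
  {"xyz": [0, 0, 2.2], "roll": 0},
  {"xyz": [0, 0, 3.4], "roll": 0},
  {"xyz": [0, 0, 4.2], "roll": 0},
  {"xyz": [0, 0, 4.6], "roll": 0},
  {"xyz": [0, 0, 4.7], "roll": 0},
  {"xyz": [0, 0, 4.8], "roll": 0},
  {"xyz": [0, 0, 4.9], "roll": 0},
  {"xyz": [0, 0, 5.0], "roll": 0},
  {"xyz": [0, 0, 5.1], "roll": 0},
  {"xyz": [0, 0, 5.2], "roll": 0},
  {"xyz": [0, 0, 5.3], "roll": 0},
  {"xyz": [0, 0, 5.4], "roll": 0},
  {"xyz": [0, 0, 5.5], "roll": 0},
  {"xyz": [0, 0, 5.6], "roll": 0},
  {"xyz": [0, 0, 5.7], "roll": 0},
  {"xyz": [0, 0, 5.7], "roll": 0},
  {"xyz": [0, 0, 5.7], "roll": 0},
])

```text
time: 18.4
position: [0.4759, 0.0309, 0.0732]
tool_rot: [180.0, 0.0, 80.0]
force: [-2.4, -0.4, 8.4]
opening: 0.0002
gripper_force: 4.1
```

Emit:
jog_arm([
  {"xyz": [0, 0, 0.05], "roll": 0},
  {"xyz": [0, 0, 0.05], "roll": 0},
  {"xyz": [0, 0, 0.05], "roll": 0},
  {"xyz": [0, 0, 0.05], "roll": 0},
  {"xyz": [0, 0, 0.05], "roll": 0},
  {"xyz": [0, 0, 0.05], "roll": 0},
  {"xyz": [0, 0, 0.05], "roll": 0},
])

```text
time: 19.1
position: [0.4759, 0.0309, 0.0728]
tool_rot: [180.0, 0.0, 80.0]
force: [-2.9, -0.2, 9.5]
opening: 0.0002
gripper_force: 5.1
```

Emit:
jog_arm([
  {"xyz": [0, 0, -0.5], "roll": 0},
  {"xyz": [0, 0, -2], "roll": 0},
  {"xyz": [0, 0, -4], "roll": 0},
  {"xyz": [0, 0, -7], "roll": 0},
  {"xyz": [0, 0, -10], "roll": 0},
  {"xyz": [0, 0, -12], "roll": 0},
  {"xyz": [0, 0, -13], "roll": 0},
  {"xyz": [0, 0, -13], "roll": 0},
  {"xyz": [0, 0, -13], "roll": 0},
])

```text
time: 20.0
position: [0.4755, 0.0308, 0.2017]
tool_rot: [-180.0, 0.0, 80.0]
force: [0.1, -0.7, -0.9]
opening: 0.0003
gripper_force: 0.0
```

```bash
python3 - <<'E'
from h import *
im=ctrl.read_camera('side')
cv2.imwrite('pics/s6.png',im)
E
```

```text
(no output)
```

View pics/s6.png

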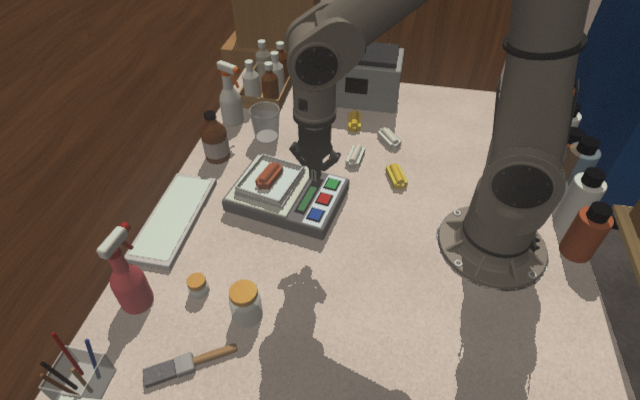

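The fragment rests in the tray at (269,175), the gripper is clear and the bystanders haven't moved. I'm handing the job in.

```bash
python3 -c "
from workcell import ctrl
print(ctrl.finish_job())"
```

```text
the job is handed in; nothing more can be done
None
```

I pressed green at about 11 N, set the terracotta fragment flat in the tray, pressed blue at about 9.5 N, and handed the job in at about 20 s; no verdict was returned.

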